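Scrape plaster chips off a chest lid, then hold the lid open

TASK

Wipe the four loose plaster chips off the lid of the steel chest into the black tray beside it, using the wooden scraper block and never touching the chips with the robot, and put the scraper back on its wooden board. Only when all the chips are in the tray and the scraper is let go, lift the lid, which falls shut by itself, to 40 degrees open (give or take 5) and finish while still holding it there, still, with the gripper's fingers. Leave the other things on the bench as they are.

Things in the scene. Friction and masses are not known exactly. Their poses are not given: they have to be found in the camera images.
- chest: Fixed grey steel chest, 210 x 210 x 75 mm high, with a flat hinged grey lid. Origin: centre of its underside, on the bench. Lid hinged along its -x side (towards the robot), handle along its +x side; lid 214 (x, -105 to +109) x 224 (y, +-112) x 8 mm, flat top 83 mm above the bench when shut. Tray along one y side of the chest, board along the other: which is which varies.
- lid (a joint): Opening angle of the chest's lid in rad: 0 shut (level), 0.698 = 40 degrees; it grows as the far edge rises and swings back towards the robot, stop at 1.4. Lid 0.5 kg (may vary by a quarter); it falls shut when let go.
- lid_handle (a point): Middle of the lid's handle: a round steel bar, 10 mm thick and 110 mm long, along the chest's y, on two end posts; its axis is 32 mm above the lid's top (115 mm above the bench when shut) and, when shut, 85 mm to +x of the chest's centre. Its axes are the lid's: with the lid shut they are the chest's.
- lid_hinge (a point): Middle of the lid's hinge axis, which runs along the chest's y: at x = -105 mm, height 75 mm of the chest. The handle's axis lies 190 mm to +x and 40 mm above it when shut.
- tray: Fixed black plastic open tray, 220 (x) x 150 (y) x 40 mm high, walls and floor 4 mm, along one y side of the chest, axes parallel to the chest's, its centre 185 mm to the chest's +y or -y; the lid overhangs its near rim by 2 mm, 35 mm above it. Origin: centre of its underside.
- board: Fixed flat wooden board, 220 (x) x 150 (y) x 12 mm thick, on the other y side of the chest, its centre 185 mm from the chest's centre; the scraper stands on it. Origin: centre of its underside.
- scraper: Loose scraper block, 71 mm high, about 200 g, upright on its black rubber blade (140 long (x) x 24 (y) mm, up to 16 mm height); above it a wooden body 130 x 34 mm (14 to 36 mm height), on top a wooden grip rib 110 long x 26 thick (y) mm (35 to 71 mm height). Origin: centre of the blade's underside. Stands on the board, turned up to 0.5 rad from the chest's x.
- chip0: One of four like loose chips of dried plaster, off-white, about 28 x 20 x 10 mm, 10 g, lying flat on the lid within 50 mm (x) and 60 mm (y) of the centre of the chest. Origin: centre of its underside.
- chip1: One of four like loose chips of dried plaster, off-white, about 28 x 20 x 10 mm, 10 g, lying flat on the lid within 50 mm (x) and 60 mm (y) of the centre of the chest. Origin: centre of its underside.
- chip2: One of four like loose chips of dried plaster, off-white, about 28 x 20 x 10 mm, 10 g, lying flat on the lid within 50 mm (x) and 60 mm (y) of the centre of the chest. Origin: centre of its underside.
- chip3: One of four like loose chips of dried plaster, off-white, about 28 x 20 x 10 mm, 10 g, lying flat on the lid within 50 mm (x) and 60 mm (y) of the centre of the chest. Origin: centre of its underside.
- tape: Bystander: loose roll of paper tape lying flat, 90 mm across, 25 mm high, beyond the chest. Origin: centre of its underside. Leave alone.
- brush: Bystander: loose paint brush lying on the bench between robot and chest, along y. Leave alone.
- jar: Bystander: loose white plastic jar, 70 mm across, 90 mm high. Origin: centre of its underside. Leave alone.
- tin: Bystander: loose aluminium paint tin, 100 mm across, 115 mm high. Origin: centre of its underside. Leave alone.
- filler_knife: Bystander: loose filler knife lying flat at the right of the bench. Leave alone.
- tub: Bystander: loose grey plastic mixing bowl, 110 mm across, 70 mm high, at the left of the bench. Leave alone.
Not all that is in view belongs to the job. Of the things like the scraper, leave any that is green or yellow; of the rest the larger one is meant.

How it is judged:
By the outcome, as a careful person would: the job done as asked, in the order asked, and still so for the second after the job is handed in, while the arm keeps its last pose, push and grip.
It also fails if it takes over 58 s, if anything falls off the work surface, if the arm or the gripper's body presses on something with over 40 N, if the wrist force passes 120 N, or if a joint passes its speed limit or range.

ROBOT

A 7-joint arm with a two-finger parallel gripper is mounted at the origin on the work surface. World frame = base frame: x ahead of the robot, y to its left, z up, the work surface at z = 0. Lengths are in m, angles in rad, forces in N, time in s.
With the tool pointing down it reaches from about 0.425 to 0.95 m from the base axis. Payload 4.7 kg.
Tool frame: the origin (TCP) lies between the finger pads; the fingertips stand 14 mm ahead of it and the grasp point (between the pads) lies 5 mm behind it; z points along the fingers, y is the line along which they close (so a half turn about z gives the same grasp; the last joint's range is limited). The gripper opens to 85 mm and grips with 20 to 120 N. Pads are 22 mm wide; open, the fingers measure 114 mm over their backs; the gripper's body (76 mm by 85 mm) begins 54 mm behind the grasp point. The pads swing forward as they close: fully open they stand 13 mm farther back than shut.
Start: joints at [-1.343, 0.469, -0.049, 1.532, 0.024, 1.141, -0.082], TCP at [0.171, 0.653, 0.245] pointing down, gripper open.
Joint ranges: [-2.59, 2.59], [-0.33, 1.99], [-1.39, 1.29], [0.1, 2.45], [-1.04, 4.18], [0.21, 1.99], [-2.66, 2.66]. Speed limits (rad/s): [2.57, 2.57, 3.14, 3.14, 3.14, 3.14, 3.14].

INTERFACE

Orientations are given as a unit quaternion [w, x, y, z].
In Python, from bench import arm, imaging gives the robot as it stands. The module is installed in compiled form; this text tells all that it offers.
- The arm moves only by the tool nudge_tcp, called after "Emit:" in YAML: its name, and indented under it one key for each argument. Schema: {"type":"object","properties":{"increments":{"type":"object","properties":{"ax":{"type":"array","items":{"type":"number"},"minItems":1,"maxItems":20},"ay":{"type":"array","items":{"type":"number"},"minItems":1,"maxItems":20},"az":{"type":"array","items":{"type":"number"},"minItems":1,"maxItems":20},"dx":{"type":"array","items":{"type":"number"},"minItems":1,"maxItems":20},"dy":{"type":"array","items":{"type":"number"},"minItems":1,"maxItems":20},"dz":{"type":"array","items":{"type":"number"},"minItems":1,"maxItems":20},"jaw":{"type":"array","items":{"type":"number"},"minItems":1,"maxItems":20}},"additionalProperties":false,"required":["ax","ay","az","dx","dy","dz","jaw"]},"only":{"type":"string"},"quiet":{"type":"boolean"},"lines":{"type":"string"}},"required":["increments"],"additionalProperties":false}. increments is an object with one list for each field, all of the same length, 1 to 20, a row being the entries at one place: ax, ay, az (a rotation vector in units of 0.05 rad), dx, dy, dz (the shift in mm), jaw (the opening from 0.0 (shut) to 1.0 (fully open)); each row is the pose to reach, as a shift and turn from the pose commanded when the call began, along the tool's axes at that moment; what a row does not reach only later rows make up. A row lasts 1/8 s, in which the tool goes at most 0.0625 m and 0.188 rad, less where a joint would pass 70% of its speed; a pose out of reach is approached as far as the arm can. The fingers move at their own pace and stop on an object; the grip force is fixed at half the most. Time passes only in rows, so rows that do not move let the fingers close. The tool returns the time, the measured TCP pose, the force, the opening and the grip force at its end. only (a regular expression) keeps the lines of the reply that match it, lines (a string "A,B") keeps lines A to B, and quiet returns only ok. Input that does not fit is refused with a message, and nothing moves.
- arm.sense(): the state, without advancing time (a new reading comes with each control period).
- imaging.snapshot(name): name is "scene" or "top" or "wrist"; returns (picture, depth): 400x640x3 uint8, red, green, blue; 400x640 float32, m along the optical axis (not along the pixel's ray), 0 where there is no reading.
- imaging.camera_info(name): a dict with "mtx" (3x3 intrinsics, pixels), "rvec" (rotation vector, rad) and "tvec" (3), from world to camera coordinates, as OpenCV has them; the wrist camera has in their place "T_tool_cam" (4x4, takes a point from camera to tool coordinates, whose origin is the TCP and whose axes are the flange's). Camera axes: x right, y down, z forward; pixel columns grow to the right and rows downward; lengths in m; the calibration is good to about 2 mm. The wrist camera is an equidistant fisheye: a pixel r from the principal point sees the ray r / f radians off the axis. A picture is of the moment at which its call begins: read the wrist's pose just before it. camera_info takes no time and is no camera call.
- arm.finish_job(): hands the job in; it is judged then, once.
The state is a dict: "time_s": time; "qpos": joint angles; "qvel": joint speeds; "joint_torque": joint torques, N m; "tcp_pos": TCP position; "tool_rot": TCP orientation; "contact_force": force on the tool from outside, world axes, zero at the start; "moment": the same for the moment, N m; "grip_width": opening from 0.0 (shut) to 1.0 (fully open); "grasp_force": force on a finger pad.
Only numpy, scipy, OpenCV 4.12 (cv2) and the standard library are available. Lean on these libraries where they do the work, as an engineer would, in place of code of your own. Each camera call takes 0.05 s, during which the arm holds its last target. There are 200 camera calls.

## Working session

There is one attempt and no reset: what is moved stays moved. The work goes in short steps, Python scripts to look and compute and a tool call to move; the robot and the scene stay as the last step left them, time stands still between calls to the robot, and variables do not carry over. Pictures are saved under pics/ and viewed, at most 10 in all, crops included, and the job is handed in when it is done.

```bash
mkdir -p pics; cat > h.py <<'E'
import numpy as np,cv2
from bench import arm,imaging
def snap(n):
    p,d=imaging.snapshot(n); return p,d
def pts(n,d):
    c=imaging.camera_info(n);K=np.array(c['mtx']);R=cv2.Rodrigues(np.array(c['rvec'],float))[0];t=np.array(c['tvec'],float).ravel()
    v,u=np.mgrid[0:400,0:640]
    X=np.stack([(u-K[0,2])/K[0,0]*d,(v-K[1,2])/K[1,1]*d,d],-1)
    return (X-t)@R
E
python3 - <<'E'
from h import *
for n in('top','scene'):
    p,d=snap(n);np.savez(n+'.npz',p=p,d=d);cv2.imwrite(f'pics/{n}.png',p[...,::-1])
    c=imaging.camera_info(n);print(n,-cv2.Rodrigues(np.array(c['rvec'],float))[0].T@np.array(c['tvec']).ravel())
s=arm.sense();print(s)
E
```

```text
top [ 0.45277242 -0.02555931  1.35705541]
scene [0.96187917 0.74689478 1.12518372]
{'time_s': 0.1, 'qpos': array([-1.34287912,  0.46938866, -0.04859367,  1.53357782,  0.02412583,
        1.14099863, -0.082308  ]), 'qvel': array([-0.00033645, -0.00197811,  0.00033656, -0.00227932,  0.00128018,
        0.00059987, -0.00013612]), 'joint_torque': array([ 6.74670791e-04, -5.11511028e+01, -4.70574328e-02, -2.38391340e+01,
        1.07912987e-02,  4.35081412e-03,  2.99847134e-07]), 'tcp_pos': array([0.17131827, 0.65237939, 0.24434613]), 'tool_rot': array([-7.14843871e-05,  1.28040720e-01,  9.91768510e-01, -8.90111096e-04]), 'contact_force': array([-0.57867665,  0.55880103,  0.1999773 ]), 'moment': array([ 0.02456035,  0.01760978, -0.03734128]), 'grasp_force': 0.0, 'grip_width': 0.9989177713461027}
```

View pics/top.png

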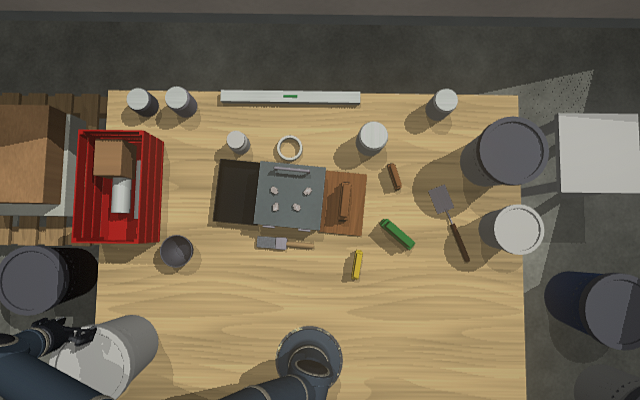

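View pics/scene.png

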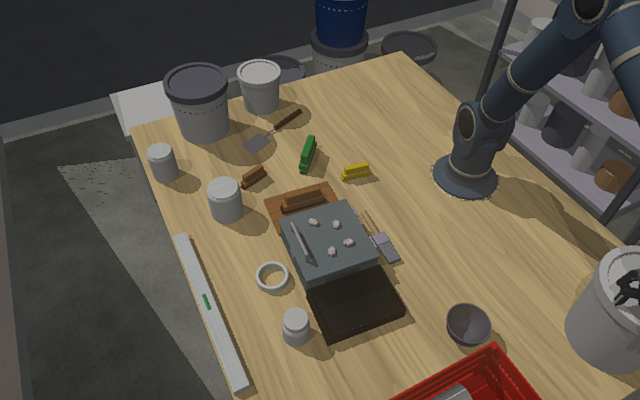

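The top view shows the black tray at (235,192), left (+y) of the chest, and the board at (345,204), right (−y), with the handle at (292,170). Four chips lie at (275,190), (307,191), (276,208) and (297,208).
Things that could be taken for the scraper are brown on the board (345,202), small brown (394,177), green (397,233) and yellow (357,265). I choose the larger brown one, on the board.

```bash
python3 - <<'E'
from h import *
z=np.load('top.npz');p,d=z['p'],z['d'];P=pts('top',d);np.set_printoptions(precision=4,suppress=True)
def rect(m,name,box):
    a=np.zeros_like(m);a[box[1]:box[3],box[0]:box[2]]=1;m=m&a&(d>0)
    q=P[m];r=cv2.minAreaRect(q[:,:2].astype(np.float32)*1000);print(name,len(q),r,'zmed',np.median(q[:,2]));return q
Z=P[...,2]
rect((Z>.074)&(Z<.089),'lid',(240,160,330,232))
rect((Z>.104)&(Z<.13),'handle',(265,155,320,182))
rect((Z>.06)&(Z<.095),'scraper top',(330,175,360,228))
rect((Z>.005)&(Z<.02),'board',(320,165,372,240))
rect((Z>.03)&(Z<.05),'tray',(205,155,260,235))
rect((Z>.03)&(Z<.12),'small',(383,160,405,192))
hsv=cv2.cvtColor(p,cv2.COLOR_RGB2HSV);m=(hsv[...,2]>150)&(hsv[...,1]<60)&(Z>.083)&(Z<.11)
m[:180]=0;m[225:]=0;m[:,:258]=0;m[:,325:]=0
n,l,st,c=cv2.connectedComponentsWithStats(m.astype(np.uint8))
for i in range(1,n):
    if st[i,4]>5: print('chip',c[i],st[i,4],np.median(P[l==i],0))
print('jar,tin,tape tops');
for n,u,v in(('tin',373,135),('jar',237,141),('tape',279,148),('brush',265,243),('brush2',310,248)): print(n,P[v,u])
zs=np.load('scene.npz');cv2.imwrite('pics/crop.png',np.vstack([cv2.resize(zs['p'][170:300,230:430],(800,520),interpolation=2)])[...,::-1])
E
```

```text
lid 3925 ((559.152099609375, 71.13359069824219), (223.7102813720703, 221.78147888183594), 84.99602508544922) zmed 0.08350265040960643
handle 107 ((645.1571655273438, 62.457496643066406), (115.90657806396484, 9.44619369506836), 85.22975158691406) zmed 0.11952083483549146
scraper top 260 ((548.2997436523438, -115.847412109375), (26.046140670776367, 109.45187377929688), 84.23216247558594) zmed 0.08293242518096282
board 2238 ((549.1173095703125, -124.02804565429688), (265.564453125, 180.5918426513672), 0.11741066724061966) zmed 0.012491580847153433
tray 227 ((577.3067626953125, 255.7750244140625), (149.9075469970703, 220.8056182861328), 85.38672637939453) zmed 0.03951609493704012
small 147 ((640.013427734375, -291.9622497558594), (77.37215423583984, 19.122472763061523), 18.114013671875) zmed 0.050535849494965125
chip [273.75   189.8438] 32 [0.5792 0.1216 0.0937]
chip [307.2727 190.7576] 33 [0.5774 0.0113 0.0927]
chip [275.1562 206.4375] 32 [0.524  0.1164 0.0936]
chip [296.3235 206.8529] 34 [0.5234 0.0468 0.0947]
jar,tin,tape tops
tin [ 0.7637 -0.205   0.1165]
jar [0.7446 0.2508 0.0868]
tape [0.7356 0.1147 0.0247]
brush [0.4001 0.1576 0.0167]
brush2 [ 0.385  -0.0001  0.0224]
```

View pics/crop.png

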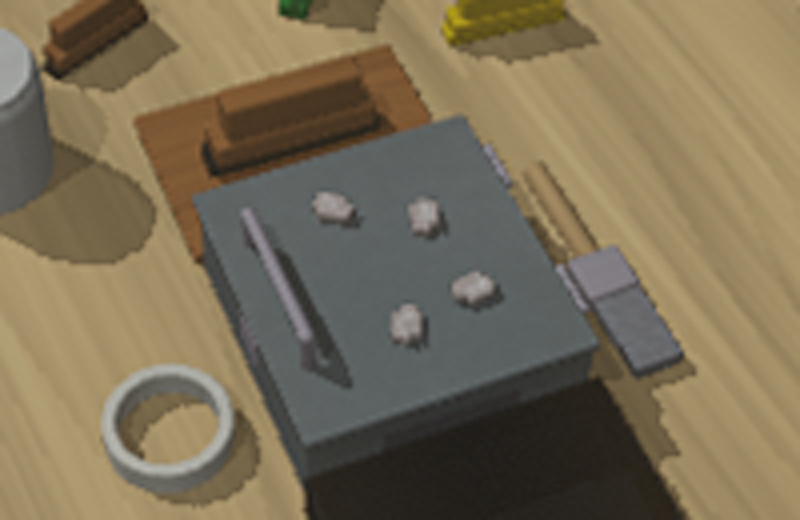

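The crop confirms the choice: a brown scraper with a black blade stands on the board at crop (290,110), nearly parallel to the chest. The chips are at crop (333,207), (425,215), (405,325) and (475,288). The chest is at about (0.561, 0.0705) with yaw −4.7°, and the scraper at (0.548, −0.116) with yaw −5.8°.

```bash
cat >> h.py <<'E'
from scipy.spatial.transform import Rotation as Ro
C=np.array([.561,.0705]);TH=np.deg2rad(-4.7)
def cw(x,y): # chest mm -> world m
    return C+np.array([[np.cos(TH),-np.sin(TH)],[np.sin(TH),np.cos(TH)]])@np.array([x,y])/1000
def state():
    s=arm.sense();q=s['tool_rot'];return s,Ro.from_quat([q[1],q[2],q[3],q[0]])
def row(pos,yaw=None,tilt=0,label=''):
    """yaw deg: direction of the tool's y, tool down; tilt deg about chest y"""
    s,R=state();d=R.inv().apply(np.array(pos)-s['tcp_pos'])
    r=np.zeros(3)
    if yaw is not None:
        a=np.deg2rad(yaw);y=np.array([np.cos(a),np.sin(a),0]);z=np.array([0,0,-1.]);T=Ro.from_matrix(np.c_[np.cross(y,z),y,z])
        T=Ro.from_rotvec(y*np.deg2rad(tilt))*T
        r=(R.inv()*T).as_rotvec()
    print(label,np.round(r,3),np.round(d,4),'n>=',np.ceil(np.linalg.norm(d)/.0625),np.ceil(np.linalg.norm(r)/.188))
E
python3 - <<'E'
from h import *
row([.50,.30,.24],84.2,0,'via');row([.5483,-.1158,.2],84.2,0,'above');row([.5483,-.1158,.064],84.2,0,'grasp')
E
```

```text
via [-0.002 -0.    -0.156] [-0.4074 -0.2573  0.0048] n>= 8.0 1.0
above [-0.002 -0.    -0.156] [-0.5597 -0.6472  0.0455] n>= 14.0 1.0
grasp [-0.002 -0.    -0.156] [-0.5597 -0.6469  0.1815] n>= 14.0 1.0
```

Units first: shifts go in mm and turns go in units of 0.05 rad. So -0.647 m is -647, -0.56 m is -560, -0.156 rad is -3.12.

Emit:
nudge_tcp:
  increments: {"ax":[0,0,0,0,0,0,0,0,0,0,0,0,0,0,0,0,0],"ay":[0,0,0,0,0,0,0,0,0,0,0,0,0,0,0,0,0],"az":[-3.12,-3.12,-3.12,-3.12,-3.12,-3.12,-3.12,-3.12,-3.12,-3.12,-3.12,-3.12,-3.12,-3.12,-3.12,-3.12,-3.12],"dx":[-407,-407,-407,-407,-407,-407,-407,-407,-560,-560,-560,-560,-560,-560,-560,-560,-560],"dy":[-257,-257,-257,-257,-257,-257,-257,-257,-647,-647,-647,-647,-647,-647,-647,-647,-647],"dz":[5,5,5,5,5,5,5,5,45,45,45,45,45,45,45,45,45],"jaw":[1,1,1,1,1,1,1,1,1,1,1,1,1,1,1,1,1]}

```text
time_s: 2.22
tcp_pos: [0.5485, -0.1142, 0.1999]
tool_rot: [-0.0, 0.05, 0.999, 0.0]
contact_force: [0.2, -0.1, 0.3]
grip_width: 1.004
grasp_force: 0.0
```

```bash
python3 - <<'E'
from h import *
p,d=snap('wrist');cv2.imwrite('pics/w1.png',p[...,::-1])
s,R=state();print(s['tcp_pos'],R.as_matrix().round(3).tolist(),s['contact_force'])
row([.5483,-.1158,.064],84.2,0,'grasp')
E
```

```text
[ 0.54865836 -0.1133895   0.20001527] [[-0.995, 0.098, -0.001], [0.098, 0.995, 0.001], [0.001, 0.001, -1.0]] [0.03389234 0.43281101 0.88220794]
grasp [ 0.001 -0.001  0.003] [ 0.     -0.0026  0.136 ] n>= 3.0 1.0
```

View pics/w1.png

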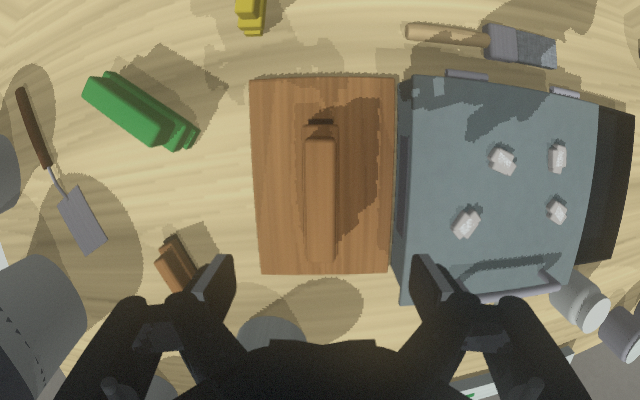

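The wrist view shows the scraper at (320,190), midway between the fingers (225 and 425) and aligned. Descending and gripping.

Emit:
nudge_tcp:
  increments: {"ax":[0,0,0,0,0,0,0,0,0,0,0],"ay":[0,0,0,0,0,0,0,0,0,0,0],"az":[0,0,0,0,0,0,0,0,0,0,0],"dx":[0,0,0,0,0,0,0,0,0,0,0],"dy":[-2,-2,-2,-2,-2,-2,-2,-2,-2,-2,-2],"dz":[50,100,126,136,136,136,136,136,136,136,136],"jaw":[1,1,1,1,1,0,0,0,0,0,0]}

```text
time_s: 3.65
tcp_pos: [0.5489, -0.1171, 0.0649]
tool_rot: [0.0, 0.05, 0.999, 0.0]
contact_force: [-2.2, 0.5, 5.7]
grip_width: 0.295
grasp_force: 59.4
```

```bash
python3 - <<'E'
from h import *
y=85.3
p=np.array(arm.sense()['tcp_pos']);print(p)
row([p[0],p[1],.19],None,0,'up')
for xy in((-10,-98),):
    a=cw(*xy);row([*a,.19],y,0,'over');row([*a,p[2]+.074],y,0,'low')
E
```

```text
[ 0.54886998 -0.11712638  0.06491402]
up [0. 0. 0.] [-1.000e-04  0.000e+00 -1.251e-01] n>= 3.0 0.0
over [ 0.     0.001 -0.019] [ 0.0149  0.0898 -0.1251] n>= 3.0 1.0
low [ 0.     0.001 -0.019] [ 0.0149  0.0897 -0.074 ] n>= 2.0 1.0
```

Emit:
nudge_tcp:
  increments: {"ax":[0,0,0,0,0,0,0,0,0],"ay":[0,0,0,0,0,0,0,0,0],"az":[0,0,0,-0.38,-0.38,-0.38,-0.38,-0.38,-0.38],"dx":[0,0,0,15,15,15,15,15,15],"dy":[0,0,0,50,90,90,90,90,90],"dz":[-50,-100,-125,-125,-120,-100,-80,-75,-75],"jaw":[0,0,0,0,0,0,0,0,0]}

```text
time_s: 4.78
tcp_pos: [0.5424, -0.0262, 0.139]
tool_rot: [-0.0, 0.041, 0.999, -0.0]
contact_force: [0.5, -0.5, -1.9]
grip_width: 0.292
grasp_force: 59.5
```

```bash
python3 - <<'E'
from h import *
s,R=state();print(s['tcp_pos'],s['contact_force'])
p,d=snap('scene');cv2.imwrite('pics/s2.png',cv2.resize(p[170:300,230:430],(800,520),interpolation=2)[...,::-1])
E
```

```text
[ 0.54243933 -0.02624325  0.13901786] [ 0.54904841 -0.46313923 -1.91703429]
```

View pics/s2.png

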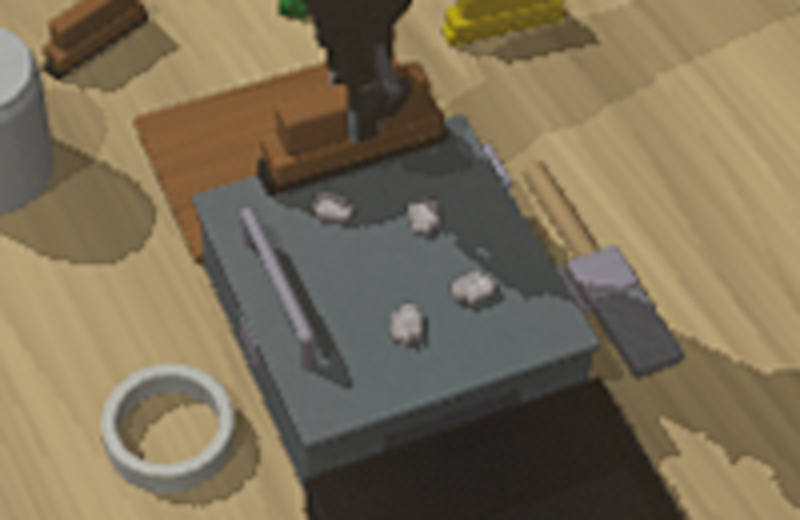

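The scraper hangs over the lid's near-board edge (crop 350,150), behind all four chips, which have not moved. Lowering it gently to find contact.

Scaled: 0.0025 m is 2.5, 0.002 m is 2.

Emit:
nudge_tcp:
  increments: {"ax":[0,0,0,0],"ay":[0,0,0,0],"az":[0,0,0,0],"dx":[0,0,0,0],"dy":[0,0,0,0],"dz":[1,2,2.5,2.5],"jaw":[0,0,0,0]}

```text
time_s: 5.32
tcp_pos: [0.5427, -0.026, 0.1368]
tool_rot: [0.0, 0.041, 0.999, 0.0]
contact_force: [-0.2, 0.3, -1.0]
grip_width: 0.298
grasp_force: 59.5
```

Emit:
nudge_tcp:
  increments: {"ax":[0,0,0],"ay":[0,0,0],"az":[0,0,0],"dx":[0,0,0],"dy":[0,0,0],"dz":[0.5,1,1],"jaw":[0,0,0]}

```text
time_s: 5.7
tcp_pos: [0.5426, -0.026, 0.1359]
tool_rot: [0.0, 0.041, 0.999, 0.0]
contact_force: [-0.5, -0.4, -0.6]
grip_width: 0.288
grasp_force: 59.9
```

```bash
python3 - <<'E'
from h import *
z=arm.sense()['tcp_pos'][2]
row([*cw(-10,124),z],85.3,0,'sweep')
E
```

```text
sweep [ 0. -0.  0.] [-0.0004  0.2217  0.    ] n>= 4.0 1.0
```

Emit:
nudge_tcp:
  increments: {"ax":[0,0,0,0,0,0,0,0,0,0,0,0,0,0,0,0,0,0,0],"ay":[0,0,0,0,0,0,0,0,0,0,0,0,0,0,0,0,0,0,0],"az":[0,0,0,0,0,0,0,0,0,0,0,0,0,0,0,0,0,0,0],"dx":[0,0,0,0,0,0,0,0,0,0,0,0,0,0,0,0,0,0,0],"dy":[10,22,34,46,58,70,82,94,106,118,130,142,154,170,186,202,218,222,222],"dz":[0.5,0.5,0.5,0.5,0.5,0.5,0.5,0.5,0.5,0.5,0.5,0.5,0.5,0.5,0.5,0.5,0.5,0.5,0.5],"jaw":[0,0,0,0,0,0,0,0,0,0,0,0,0,0,0,0,0,0,0]}

```text
time_s: 8.07
tcp_pos: [0.5595, 0.1966, 0.1343]
tool_rot: [-0.001, 0.04, 0.999, 0.0]
contact_force: [0.5, 0.2, -1.5]
grip_width: 0.295
grasp_force: 59.5
```

```bash
python3 - <<'E'
from h import *
p,d=snap('scene');cv2.imwrite('pics/s3.png',cv2.resize(p[190:350,250:450],(750,600),interpolation=2)[...,::-1])
E
```

```text
(no output)
```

View pics/s3.png

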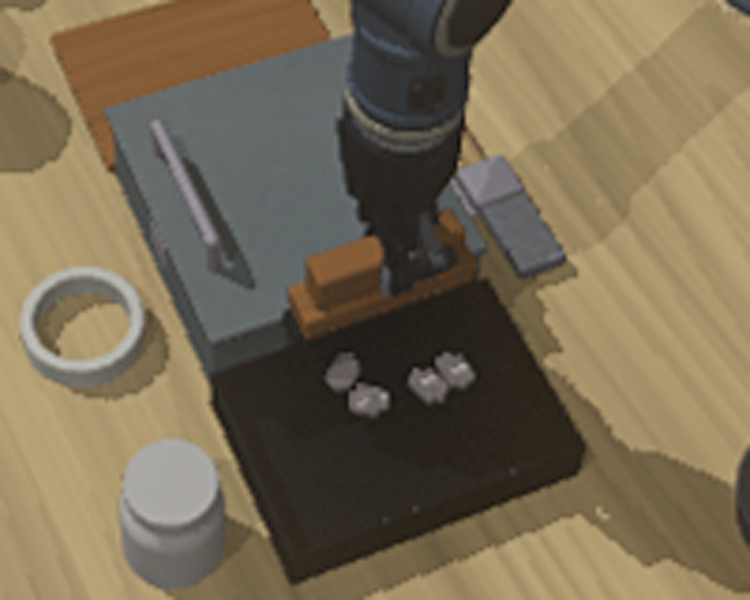

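All four chips lie in the tray, at crop (343,370), (369,400), (428,384) and (455,370). Now lifting the scraper and taking it back.

```bash
python3 - <<'E'
from h import *
row([.5489,-.1171,.20],84.3,0,'over');row([.5489,-.1171,.0665],84.3,0,'near')
E
```

```text
over [-0.    -0.002  0.018] [-0.0145 -0.3128 -0.0656] n>= 6.0 1.0
near [-0.    -0.002  0.018] [-0.0148 -0.3128  0.0679] n>= 6.0 1.0
```

Scaled: -0.313 m is -313, -0.3 m is -300, 0.018 rad is 0.36.

Emit:
nudge_tcp:
  increments: {"ax":[0,0,0,0,0,0,0,0,0,0,0,0,0,0,0],"ay":[0,0,0,0,0,0,0,0,0,0,0,0,0,0,0],"az":[0,0,0,0.18,0.36,0.36,0.36,0.36,0.36,0.36,0.36,0.36,0.36,0.36,0.36],"dx":[0,0,0,-7,-14,-14,-14,-14,-14.5,-14.5,-14.5,-14.5,-14.5,-14.5,-14.5],"dy":[0,0,-50,-100,-150,-200,-250,-300,-313,-313,-313,-313,-313,-313,-313],"dz":[-30,-66,-66,-66,-66,-66,-66,-66,-66,-30,10,45,60,67,67],"jaw":[0,0,0,0,0,0,0,0,0,0,0,0,0,0,0]}

```text
time_s: 10.0
tcp_pos: [0.5502, -0.1178, 0.0688]
tool_rot: [0.0, 0.05, 0.999, 0.0]
contact_force: [0.5, -1.1, -2.2]
grip_width: 0.297
grasp_force: 60.2
```

Scaled: 0.0025 m is 2.5, 0.0015 m is 1.5.

Emit:
nudge_tcp:
  increments: {"ax":[0,0,0,0],"ay":[0,0,0,0],"az":[0,0,0,0],"dx":[0,0,0,0],"dy":[0,0,0,0],"dz":[0,1.5,2.5,2.5],"jaw":[0,0,0,0]}

```text
time_s: 10.5
tcp_pos: [0.5497, -0.1179, 0.0658]
tool_rot: [0.0, 0.05, 0.999, 0.0]
contact_force: [-0.0, -0.6, -1.6]
grip_width: 0.298
grasp_force: 60.2
```

Emit:
nudge_tcp:
  increments: {"ax":[0,0,0,0,0,0,0,0,0,0,0],"ay":[0,0,0,0,0,0,0,0,0,0,0],"az":[0,0,0,0,0,0,0,0,0,0,0],"dx":[0,0,0,0,0,0,0,0,0,0,0],"dy":[0,0,0,0,0,0,0,0,0,0,0],"dz":[1,1,1,1,1,1,1,-30,-80,-135,-135],"jaw":[0,0,1,1,1,1,1,1,1,1,1]}

```text
time_s: 11.88
tcp_pos: [0.5525, -0.1187, 0.2055]
tool_rot: [0.005, 0.05, 0.999, -0.0]
contact_force: [-0.1, 1.0, -0.7]
grip_width: 0.997
grasp_force: 0.0
```

```bash
python3 - <<'E'
from h import *
z=np.load('top.npz');p,d=snap('top');P=pts('top',d);Z=P[...,2]
a=np.zeros(d.shape,bool);a[175:228,330:360]=1
m=a&(Z>.06)&(Z<.095);print(m.sum(),cv2.minAreaRect(P[m][:,:2].astype(np.float32)*1000))
m=(Z>.104)&(Z<.13);b=np.zeros(d.shape,bool);b[155:182,265:320]=1;print(cv2.minAreaRect(P[m&b][:,:2].astype(np.float32)*1000))
p,d=snap('scene');cv2.imwrite('pics/s4.png',cv2.resize(p[170:320,230:430],(800,600),interpolation=2)[...,::-1])
h=np.array(cw(85,0));print(h);s,R=state();print(R.as_matrix().round(3).tolist(),s['tcp_pos'],s['qpos'])
E
```

```text
0 ((0.0, 0.0), (0.0, 0.0), 0.0)
((645.43115234375, 62.300941467285156), (115.62126922607422, 9.639126777648926), 84.72588348388672)
[0.64571418 0.06353523]
[[-0.995, 0.1, 0.001], [0.1, 0.995, 0.0], [-0.001, 0.0, -1.0]] [ 0.54955414 -0.11781354  0.20100003] [-0.10381971  0.33383604  0.30229662  1.87070446 -0.12039408  0.95394066
  1.72360692]
```

View pics/s4.png

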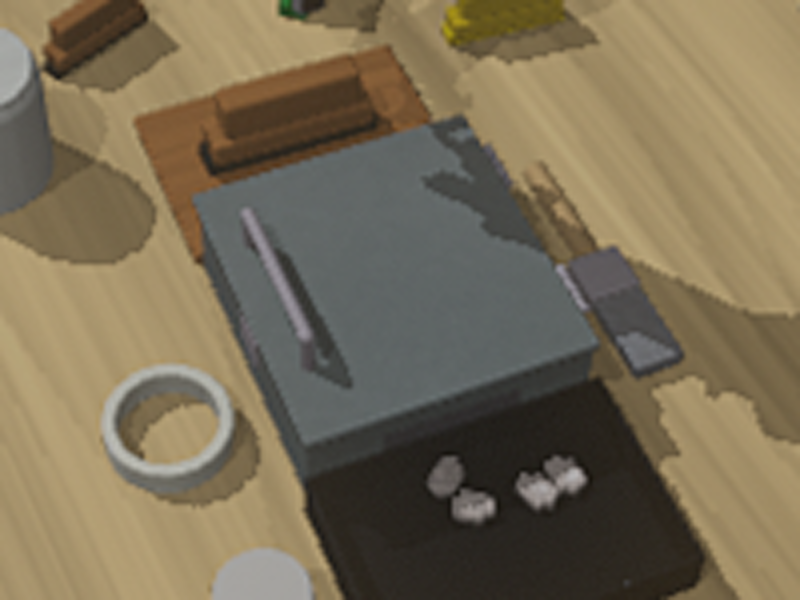

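The scraper stands upright on its board (crop 290,110), all four chips are in the tray (crop 445–570, 460–510), and the lid is clear with the handle at crop (280,275). Next is the handle, gripped with the fingers closing along the chest's x.

```bash
python3 - <<'E'
from h import *
row([.6455,.063,.20],-4.7,0,'above')
E
```

```text
above [1.000e-03 0.000e+00 1.553e+00] [-0.0775  0.1895  0.0011] n>= 4.0 9.0
```

Scaled: 0.1895 m is 189.5, 0.175 m is 175, 1.553 rad is 31.06.

Emit:
nudge_tcp:
  increments: {"ax":[0,0,0,0,0,0,0,0,0,0,0],"ay":[0,0,0,0,0,0,0,0,0,0,0],"az":[3.6,7.2,10.8,14.4,18,21.6,25.2,28.8,31.06,31.06,31.06],"dx":[-10,-20,-30,-40,-50,-60,-70,-77.5,-77.5,-77.5,-77.5],"dy":[25,50,75,100,125,150,175,189.5,189.5,189.5,189.5],"dz":[0,0,0,0,0,0,0,0,1,1,1],"jaw":[1,1,1,1,1,1,1,1,1,1,1]}

```text
time_s: 13.35
tcp_pos: [0.645, 0.0625, 0.1987]
tool_rot: [-0.0, 0.735, 0.678, -0.001]
contact_force: [0.1, -0.2, -0.1]
grip_width: 1.003
grasp_force: 0.0
```

```bash
python3 - <<'E'
from h import *
s,R=state();print(s['qpos'].round(2))
row([.6455,.063,.110],-4.7,0,'grasp')
E
```

```text
[-0.58  0.52  0.6   1.68 -0.32  1.05  0.04]
grasp [-0.002  0.001  0.001] [0.0006 0.0006 0.0887] n>= 2.0 1.0
```

Scaled: 0.0885 m is 88.5, 0.075 m is 75.

Emit:
nudge_tcp:
  increments: {"ax":[0,0,0,0,0,0,0,0,0,0,0],"ay":[0,0,0,0,0,0,0,0,0,0,0],"az":[0,0,0,0,0,0,0,0,0,0,0],"dx":[0.6,0.6,0.6,0.6,0.6,0.6,0.6,0.6,0.6,0.6,0.6],"dy":[0.6,0.6,0.6,0.6,0.6,0.6,0.6,0.6,0.6,0.6,0.6],"dz":[45,75,88.5,88.5,88.5,88.5,88.5,88.5,88.5,88.5,88.5],"jaw":[1,1,1,1,0,0,0,0,0,0,0]}

```text
time_s: 14.72
tcp_pos: [0.6468, 0.0635, 0.1117]
tool_rot: [0.0, 0.736, 0.678, 0.001]
contact_force: [1.2, -0.1, 2.3]
grip_width: 0.093
grasp_force: 58.6
```

```bash
python3 - <<'E'
from h import *
s,R=state();print(R.as_matrix().round(3).tolist())
for f in range(4,44,4):
    a=np.deg2rad(11.9+f);t=np.deg2rad(f/2);print(f,[round(-t,3),0,0,0,round(.1942*np.cos(a)-.190+.005*np.sin(t),4),round(-(.1942*np.sin(a)-.040+.005*(1-np.cos(t))),4),0])
E
```

```text
[[0.082, 0.997, 0.001], [0.997, -0.082, 0.0], [0.0, 0.001, -1.0]]
4 [np.float64(-0.035), 0, 0, 0, np.float64(-0.0031), np.float64(-0.0132), 0]
8 [np.float64(-0.07), 0, 0, 0, np.float64(-0.007), np.float64(-0.0261), 0]
12 [np.float64(-0.105), 0, 0, 0, np.float64(-0.0119), np.float64(-0.0387), 0]
16 [np.float64(-0.14), 0, 0, 0, np.float64(-0.0177), np.float64(-0.0509), 0]
20 [np.float64(-0.175), 0, 0, 0, np.float64(-0.0243), np.float64(-0.0627), 0]
24 [np.float64(-0.209), 0, 0, 0, np.float64(-0.0317), np.float64(-0.074), 0]
28 [np.float64(-0.244), 0, 0, 0, np.float64(-0.0398), np.float64(-0.0847), 0]
32 [np.float64(-0.279), 0, 0, 0, np.float64(-0.0487), np.float64(-0.0949), 0]
36 [np.float64(-0.314), 0, 0, 0, np.float64(-0.0583), np.float64(-0.1043), 0]
40 [np.float64(-0.349), 0, 0, 0, np.float64(-0.0685), np.float64(-0.1131), 0]
```

Gripped (59 N, opening 0.093 ≈ the bar). Lifting along the hinge arc to 16° first and checking the force.

Scaled: -0.0509 m is -50.9, -0.0449 m is -44.9, -0.14 rad is -2.8.

Emit:
nudge_tcp:
  increments: {"ax":[-0.34,-0.7,-1.04,-1.4,-1.74,-2.1,-2.44,-2.8,-2.8],"ay":[0,0,0,0,0,0,0,0,0],"az":[0,0,0,0,0,0,0,0,0],"dx":[0,0,0,0,0,0,0,0,0],"dy":[-1.4,-3.1,-5,-7,-9.4,-11.9,-14.7,-17.7,-17.7],"dz":[-6.6,-13.2,-19.7,-26.1,-32.5,-38.7,-44.9,-50.9,-50.9],"jaw":[0,0,0,0,0,0,0,0,0]}

```text
time_s: 15.85
tcp_pos: [0.6288, 0.0651, 0.1632]
tool_rot: [0.052, 0.734, 0.676, 0.048]
contact_force: [5.4, 0.3, -1.2]
grip_width: 0.089
grasp_force: 58.7
```

```bash
python3 - <<'E'
from h import *
b=np.deg2rad(11.9)
# remaining arc from 16 deg, axes of the tool now commanded (tilt 8 deg)
T0=np.deg2rad(8)
def P(f):
    a=np.deg2rad(11.9+f);t=np.deg2rad(f/2);return np.array([.1942*np.cos(a)+.005*np.sin(t),.1942*np.sin(a)-.005*np.cos(t)])
Y=np.array([np.cos(T0),np.sin(T0)]);Z=np.array([np.sin(T0),-np.cos(T0)])
for f in range(18,42,2):
    d=P(f)-P(16);print([float(-np.deg2rad((f-16)/2).round(3)),0,0,0,float((d@Y).round(4)),float((d@Z).round(4)),0])
E
```

```text
[-0.017, 0, 0, 0, -0.0023, -0.0063, 0]
[-0.035, 0, 0, 0, -0.0049, -0.0126, 0]
[-0.052, 0, 0, 0, -0.0076, -0.0187, 0]
[-0.07, 0, 0, 0, -0.0106, -0.0248, 0]
[-0.087, 0, 0, 0, -0.0138, -0.0307, 0]
[-0.105, 0, 0, 0, -0.0172, -0.0365, 0]
[-0.122, 0, 0, 0, -0.0208, -0.0422, 0]
[-0.14, 0, 0, 0, -0.0246, -0.0478, 0]
[-0.157, 0, 0, 0, -0.0286, -0.0533, 0]
[-0.175, 0, 0, 0, -0.0328, -0.0585, 0]
[-0.192, 0, 0, 0, -0.0371, -0.0637, 0]
[-0.209, 0, 0, 0, -0.0416, -0.0687, 0]
```

Scaled: -0.0687 m is -68.7, -0.0637 m is -63.7, -0.209 rad is -4.18.

Emit:
nudge_tcp:
  increments: {"ax":[-0.34,-0.7,-1.04,-1.4,-1.74,-2.1,-2.44,-2.8,-3.14,-3.5,-3.84,-4.18,-4.18,-4.18,-4.18,-4.18],"ay":[0,0,0,0,0,0,0,0,0,0,0,0,0,0,0,0],"az":[0,0,0,0,0,0,0,0,0,0,0,0,0,0,0,0],"dx":[0,0,0,0,0,0,0,0,0,0,0,0,0,0,0,0],"dy":[-2.3,-4.9,-7.6,-10.6,-13.8,-17.2,-20.8,-24.6,-28.6,-32.8,-37.1,-41.6,-41.6,-41.6,-41.6,-41.6],"dz":[-6.3,-12.6,-18.7,-24.8,-30.7,-36.5,-42.2,-47.8,-53.3,-58.5,-63.7,-68.7,-68.7,-68.7,-68.7,-68.7],"jaw":[0,0,0,0,0,0,0,0,0,0,0,0,0,0,0,0]}

```text
time_s: 17.85
tcp_pos: [0.579, 0.0694, 0.2249]
tool_rot: [0.128, 0.724, 0.667, 0.118]
contact_force: [5.0, 2.2, 2.2]
grip_width: 0.092
grasp_force: 58.7
```

```bash
python3 - <<'E'
from h import *
s,R=state();g=s['tcp_pos']-.005*R.apply([0,0,1]);h=cw(-105,0)
v=g-np.array([*h,.075]);x=v[:2]@np.array([np.cos(TH),np.sin(TH)]);print('lid by handle',np.degrees(np.arctan2(v[2],x))-11.9,np.hypot(x,v[2]),s['contact_force'],abs(s['qvel']).max())
p,d=snap('scene');cv2.imwrite('pics/s5.png',cv2.resize(p[150:330,200:440],(800,600),interpolation=2)[...,::-1])
pt,dt=snap('top');Q=pts('top',dt)[150:240,250:330].reshape(-1,3);S=pts('scene',d)[150:330,200:440].reshape(-1,3)
for n,q in(('top',Q),('scene',S)):
    u=np.c_[(q[:,:2]-h)@np.array([np.cos(TH),np.sin(TH)]),(q[:,:2]-h)@np.array([-np.sin(TH),np.cos(TH)]),q[:,2]-.075]
    a=np.degrees(np.arctan2(u[:,2],u[:,0]));rr=np.hypot(u[:,0],u[:,2])
    m=(abs(u[:,1])<.105)&(abs(u[:,1])>.07)&(rr>.08)&(rr<.21)&(a>20)&(a<60)
    if m.sum()>20:
        k=np.polyfit(u[m,0],u[m,2],1);print(n,m.sum(),np.median(a[m]),np.degrees(np.arctan(k[0])))
E
```

```text
lid by handle 39.96923970644742 0.1964918934251021 [5.03343745 2.19798545 2.24742841] 0.0016860540626466327
top 667 42.62963337447118 39.21487133960305
scene 425 42.60329924866111 39.60366407495733
```

View pics/s5.png

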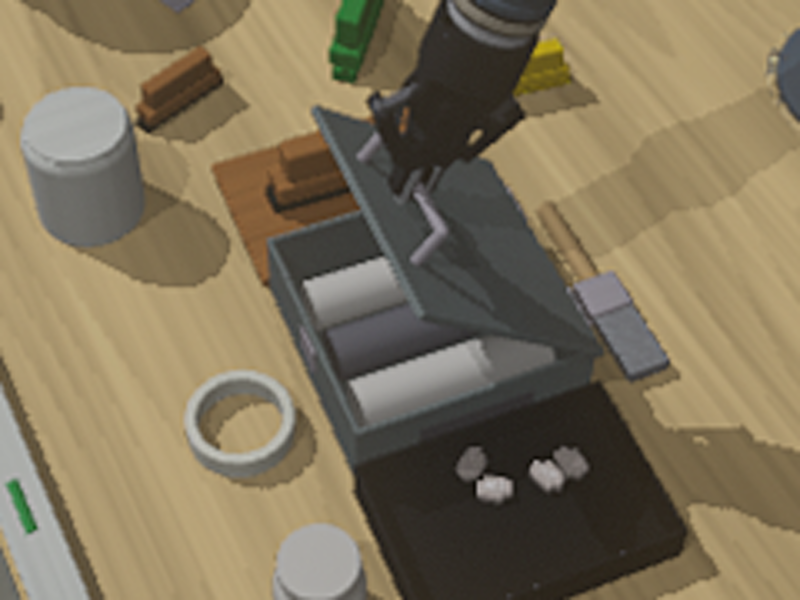

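The lid is held open at about 39.5° (the slope fits give 39.2° and 39.6°), with the bar gripped at crop (410,185). The chips are still in the tray at crop (470–570, 460–490), the scraper is on its board at (310,180), and the arm is still. Handing in.

```bash
python3 -c "
from bench import arm
print(arm.finish_job())"
```

```text
the job is handed in; nothing more can be done
None
```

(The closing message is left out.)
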